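# Trip the curing cabinet's hidden drawer latch with the release pin

## Robot

A 7-joint arm with a two-finger parallel gripper is mounted at the origin on the work surface. World frame = base frame: x ahead of the robot, y to its left, z up, the work surface at z = 0. Lengths are in m, angles in rad, forces in N, time in s.
With the tool pointing down it reaches from about 0.4 to 0.925 m from the base axis. Payload 4.1 kg.
Tool frame: the origin (TCP) lies at the very end of the fingers, on their centre line; the grasp point (between the pads) lies 19 mm behind it; z points along the fingers, y is the direction in which the jaws open and shut (so a half turn about z gives the same grasp; the last joint's range is limited). The gripper opens to 85 mm and grips with 20 to 120 N. Pads are 22 mm wide; open, the fingers measure 114 mm over their backs; the gripper's body (76 mm by 85 mm) begins 54 mm behind the grasp point. The pads swing forward as they close: fully open they stand 13 mm farther back than shut.
Start: joints at [1.061, 0.398, 0.045, 1.537, -0.019, 1.207, -0.051], TCP at [0.26, -0.596, 0.231] pointing down, gripper open.
Joint ranges: [-2.82, 2.82], [-0.49, 2.23], [-1.37, 1.46], [0, 2.46], [-1.36, 4.5], [0.23, 2], [-2.94, 2.94]. Speed limits (rad/s): [2.57, 2.57, 3.14, 3.14, 3.14, 3.14, 3.14].

## Interface

Orientations are given as a unit quaternion [x, y, z, w].
In Python, from workcell import r gives the robot as it stands.
- The arm moves only by the tool play_rows, never from a script. Its argument "targets" is a list of rows, each a list of 4 numbers: the shift along the tool's x, y, z in m, then the turn about the tool's z in degrees. A call has 1 to 12 rows; each row is the pose to reach, as a shift and turn from the pose measured when the call began, along the tool's axes at that moment; what a row does not reach only later rows make up. A row lasts 1/8 s, in which the tool goes at most 62.5 mm and 10.7 degrees, less where a joint would pass 70% of its speed; a pose out of reach is approached as far as the arm can. A call with a gripper value outside its range is refused whole. "jaw" is the opening in per cent of the stroke, from 0 (shut) to 100 (fully open), set as the call begins (left out, the last holds). The fingers move at their own pace and stop on an object; "grip_force" is the grip in N (left out, the last holds). Time passes only in rows, so rows that repeat a pose let the fingers close. It gives the time, the measured TCP pose, the force and the opening at its end, in the units of the state.
- r.read_state(): the state, without advancing time (a new reading comes with each control period).
- r.capture(name): name is "side" or "top" or "wrist"; returns (picture, depth): 384x512x3 uint8, red, green, blue; 384x512 float32, m along the optical axis (not along the pixel's ray), 0 where there is no reading.
- r.calibration(name): a dict with "fx", "fy", "cx", "cy" (pixels), "world_from_camera" (4x4, takes a point from camera to world coordinates). Camera axes: x right, y down, z forward; pixel columns grow to the right and rows downward; lengths in m; the calibration is good to about 2 mm. A picture is of the moment at which its call begins: read the wrist's pose just before it. calibration takes no time and is no camera call; for the wrist camera it gives the pose at the moment of the call.
- r.close_job(): hands the job in, once; it reports no verdict.
The state is a dict: "time_s": time; "joint_positions": joint angles; "joint_vel": joint speeds; "joint_efforts": joint torques, N m; "ee_pos": TCP position; "orientation": TCP orientation; "ft_force": force on the tool from outside, world axes, zero at the start; "wrist_torque": the same for the moment, N m; "finger_gap": finger opening in m.
Only numpy, scipy, OpenCV 4.12 (cv2) and the standard library are available. Lean on these libraries where they do the work, as an engineer would, in place of code of your own. Each camera call takes 0.05 s, during which the arm holds its last target. There are 200 camera calls.

## Task

Open the spring drawer of the little wooden curing cabinet: take the red-handled release pin out of its wooden stand, push its steel rod straight down through the small hole in the brass plate on the cabinet's top and press the hidden latch until the drawer springs out by itself, gently, because the latch is damaged if the pin presses on the cabinet with more than 20 N. Then draw the pin out and put it back in its stand, standing fully home, lowered in and not dropped; leave the drawer out and do not disturb the brass cups and the lacquer bowl.

Things in the scene. Friction and masses are not known exactly. Their poses are not given: they have to be found in the camera images.
- cabinet: Fixed brown wooden box, 220 mm deep (its x) x 180 mm wide (its y) x 100 mm high. Origin: centre of its underside; z up; its drawer front faces its own -x, away from the robot within 0.4 rad. Stands in the left or the right half of the work area.
- hole (a point): Centre of the mouth of a vertical round hole, level with the cabinet's top, 100 mm above the table, in a flush 44 mm square brass plate 60 mm from the cabinet's centre along its +x. 9 mm in diameter, 2 mm chamfer, through 12 mm, then open space. Below it, centred, hides the latch's push cap, a flat disc 28 mm across, 22 to 62 mm under the mouth: the depth differs every time and is not measured.
- drawer (a joint): How far the drawer is out, m: 0 shut and latched (cannot be pulled), 0.05 fully out. The hidden push cap is sprung up: it gives from 3 N, at 0.8 N per mm; after about 6 mm of its travel (7 to 8.5 N) the latch trips and a 3 N spring drives the drawer out within half a second. After 9 mm (10 N) the cap meets a hard stop. It rises again when the pin is lifted; the drawer stays out.
- drawer_front (a point): Point on the upper middle of the drawer's front face (pale wood, 156 mm wide, small brass knob), 85 mm above the table; moves with the drawer, 50 mm towards the cabinet's -x.
- pin: Loose release pin, 80 g: upright round red handle, 24 mm in diameter and 58 mm high, with a straight steel rod, 6 mm in diameter and 85 mm long, down from its underside. Origin: centre of the handle's underside (the shoulder); z along the pin, upwards when it stands. At the start it hangs upright in the stand, shoulder on the stand's top. Turning it about z makes no difference.
- pin_tip (a point): Lower end of the pin's rod, 85 mm below the pin's origin.
- stand: Fixed pale wooden block, 70 x 70 x 95 mm high, origin at the centre of its underside.
- stand_mouth (a point): Centre of the mouth of the stand's vertical hole, on the stand's top, 95 mm above the table. Hole 12 mm in diameter, 95 mm deep; the pin hangs in it by its shoulder.
- cup_top: Loose brass cup, 42 mm in diameter, 42 mm high, standing on the front part of the cabinet's top. Origin: centre of its underside.
- cup_side: Loose brass cup, 46 mm in diameter, 50 mm high, on the table at one side of the work. Origin: centre of its underside.
- bowl: Loose dark red lacquer bowl, 116 mm in diameter, 65 mm high, on the table at one side of the work. Origin: centre of its underside.
There are look-alikes about, which are no part of the job. Several things have the shape of the pin; the one meant has the colours described above. Several things look just like the stand: the one meant starts farthest to the robot's left.

How it is judged:
By the outcome, as a careful person would: the job done as asked, in the order asked, and still so for the second after the job is handed in, with the robot touching nothing.
It also fails if it takes over 56 s, if anything falls off the work surface, if the arm or the gripper's body presses on something with over 40 N, if the wrist force passes 120 N, or if a joint passes its speed limit or range.

## Working session

There is one attempt and no reset: what is moved stays moved. The work goes in short steps, Python scripts to look and compute and a tool call to move; the robot and the scene stay as the last step left them, time stands still between calls to the robot, and variables do not carry over. Pictures are saved under pics/ and viewed, about 8 in all and at most 12, crops included, and the job is handed in when it is done.

Besides the shell and the picture viewer there is one more tool, called after ">>>" as name(argument=value, ...) on one line, values as JSON. play_rows: Moves the arm, as the interface text tells. Its arguments: {"type":"object","properties":{"targets":{"type":"array","items":{"type":"array","items":{"type":"number"}}},"jaw":{"type":"number"},"grip_force":{"type":"number"}},"required":["targets"]}

```bash
mkdir -p pics; ls; python3 - <<'E'
from workcell import r
import cv2,numpy as np
s=r.read_state();print(s['time_s'],s['ee_pos'],s['orientation'],s['ft_force'])
for n in ['side','top']:
    p,d=r.capture(n);np.savez('c_'+n+'.npz',p=p,d=d,**{k:np.array(v) for k,v in r.calibration(n).items()})
    cv2.imwrite(f'pics/{n}.png',p[:,:,::-1])
E
```

```text
pics
0.0 [ 0.2593425  -0.59531201  0.23025182] [ 9.78967727e-01  2.04012766e-01 -2.57937873e-04 -9.56154835e-04] [-0.13106434 -1.38635398 -0.47002529]
```

View pics/top.png

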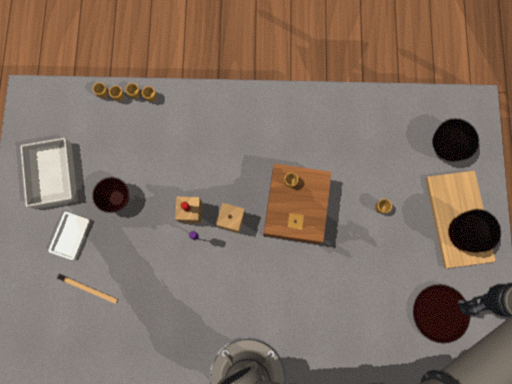

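View pics/side.png

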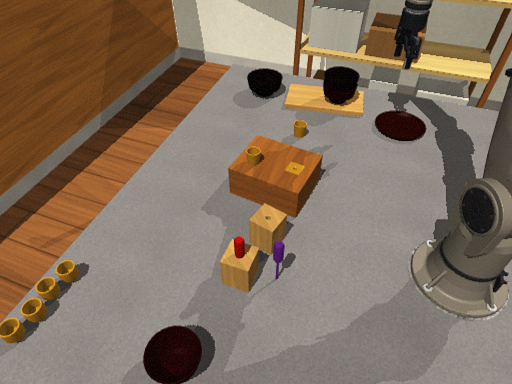

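The top view shows the red pin at (185,207) in the left block at (188,209). An empty block stands at (230,217), and a purple pin, which is a look-alike, at (194,236). The cabinet is at (298,204), with its brass plate at (296,221) and cup_top at (291,180). The meant stand is the leftmost block, the one holding the red pin. I'll measure these now and confirm with a crop.

```bash
cat > h.py <<'E'
import numpy as np,cv2
def ray(c,u,v,z):
    T=c['world_from_camera'];d=T[:3,:3]@np.array([(u-c['cx'])/c['fx'],(v-c['cy'])/c['fy'],1.]);o=T[:3,3]
    return o+d*(z-o[2])/d[2]
def proj(c,P):
    T=np.linalg.inv(c['world_from_camera']);q=T[:3,:3]@np.array(P)+T[:3,3]
    return c['fx']*q[0]/q[2]+c['cx'],c['fy']*q[1]/q[2]+c['cy']
def blobs(m,amin=15):
    n,l,s,c=cv2.connectedComponentsWithStats(m.astype(np.uint8))
    return [(c[i].round(1),s[i].tolist(),l==i) for i in range(1,n) if s[i,4]>=amin]
E
python3 - <<'E'
from h import *
for n in ['top','side']:
    c=dict(np.load(f'c_{n}.npz'));p=c['p'];d=c['d'];h=cv2.cvtColor(p,cv2.COLOR_RGB2HSV).astype(int)
    print(n,c['world_from_camera'][:3,3],c['fx'])
    T=c['world_from_camera']
    u,v=np.meshgrid(np.arange(512),np.arange(384))
    X=np.stack([(u-c['cx'])/c['fx']*d,(v-c['cy'])/c['fy']*d,d],-1)@T[:3,:3].T+T[:3,3]
    R=(h[...,1]>180)&((h[...,0]<6)|(h[...,0]>174))&(h[...,2]>110)
    for b in blobs(R): print('red',b[0],b[1],X[b[2]].mean(0).round(4),X[b[2]].max(0).round(4))
    Y=(h[...,0]>18)&(h[...,0]<28)&(h[...,1]>170)&(h[...,2]>110)
    for b in blobs(Y): print('brass',b[0],b[1],np.median(X[b[2]],0).round(4), ray(c,*b[0],.1).round(4))
    if n=='top':
        for lo,hi in [(.085,.106)]:
            M=(X[...,2]>lo)&(X[...,2]<hi)&(X[...,0]<1)&(X[...,0]>.3)
            for b in blobs(M,60):
                q=X[b[2]]; rc=cv2.minAreaRect((q[:,:2]*1000).astype(np.float32)); print('flat',b[0],b[1],rc,np.median(q[:,2]))
        M=(X[...,2]>.02)&(X[...,0]<1.1)&(X[...,0]>.3)
        for b in blobs(M,30): print('any',b[0],b[1],X[b[2]].min(0).round(3),X[b[2]].max(0).round(3))
        cv2.imwrite('pics/crop_top.png',cv2.resize(p[160:260,150:350,::-1],None,fx=4,fy=4,interpolation=2))
E
```

```text
top [ 0.3028843  -0.0030208   1.39796674] 430.8477816530819
red [184.1 205.1] [181, 202, 7, 7, 35] [0.5012 0.1956 0.1532] [0.51   0.205  0.1593]
flat [298.  203.1] [264, 163, 68, 79, 3966] ((528.4624633789062, -142.82241821289062), (180.69508361816406, 221.3166046142578), 82.72773742675781) 0.10028498380911888
flat [187.2 208.1] [175, 196, 25, 24, 465] ((502.9112854003906, 196.33152770996094), (71.44575500488281, 71.12410736083984), 89.74252319335938) 0.09572347956485405
flat [230.1 216.2] [216, 203, 28, 28, 527] ((479.4321594238281, 63.41448974609375), (69.95690155029297, 70.167724609375), 76.02780151367188) 0.09587667401097733
flat [480.9 229.5] [459, 212, 37, 38, 471] ((452.3377685546875, -690.0911865234375), (113.09405517578125, 95.31600952148438), 11.828531265258789) 0.0897549708305021
flat [456.5 234.8] [452, 216, 16, 34, 106] ((441.7342529296875, -629.257568359375), (101.52655029296875, 31.468555450439453), 11.896912574768066) 0.0904774784272524
any [99.9 89.1] [93, 82, 15, 16, 149] [ 0.303 -0.003  0.02 ] [0.933 0.537 1.398]
any [132.6  89.6] [126, 82, 15, 16, 128] [ 0.303 -0.
[... 1245 characters left out ...]
6, 8, 19] [ 0.5391 -0.4095  0.015 ] [ 0.5122 -0.2952  0.1   ]
brass [252.8 151.8] [247, 147, 13, 11, 66] [ 0.5935 -0.1289  0.1349] [ 0.6078 -0.1605  0.1   ]
brass [250.4 161.2] [248, 158, 8, 7, 20] [ 0.5924 -0.102   0.1122] [ 0.5988 -0.1175  0.1   ]
brass [294.6 167.8] [286, 162, 19, 12, 138] [ 0.4697 -0.1347  0.1004] [ 0.4695 -0.1355  0.1   ]
brass [ 66.1 269.7] [56, 260, 19, 22, 122] [0.9009 0.3518 0.0411] [0.8494 0.3762 0.1   ]
brass [ 46.8 286.5] [36, 277, 20, 22, 124] [0.9134 0.399  0.0406] [0.8593 0.4255 0.1   ]
brass [ 31.9 308.2] [21, 298, 21, 24, 141] [0.9029 0.4569 0.0433] [0.8517 0.4767 0.1   ]
brass [ 11.4 327.8] [0, 318, 20, 23, 112] [0.9112 0.5059 0.0427] [0.8585 0.5243 0.1   ]
```

View pics/crop_top.png

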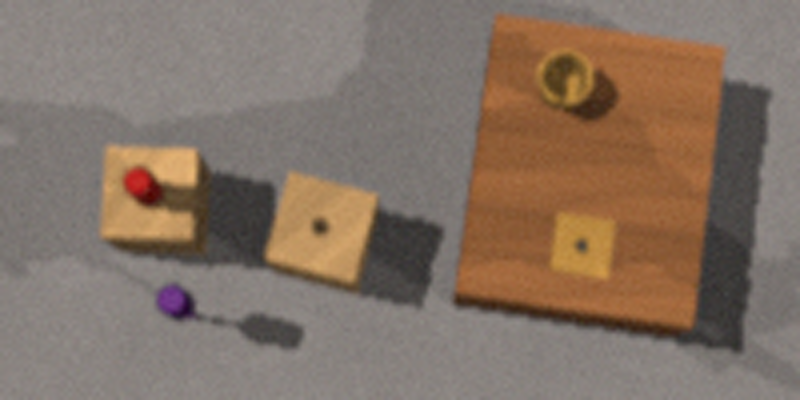

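Confirmed: the crop shows the red pin at crop (142,185) in the leftmost block, an empty block with its hole at (320,227), and a loose purple pin at (173,300). The hole in the brass plate is at (581,246). The pin and stand are at about (0.502, 0.196) and the hole at about (0.469, -0.135).

```bash
cat >> h.py <<'E'
from scipy.spatial.transform import Rotation as Ro
def go(r,P,yaw=None):
    s=r.read_state();R=Ro.from_quat(s['orientation']).as_matrix()
    d=R.T@(np.array(P)-s['ee_pos']);y=np.degrees(np.arctan2(R[1,0],R[0,0]))
    print('t',round(s['time_s'],2),'pos',np.round(s['ee_pos'],4),'yaw',round(y,2),'tilt',np.round(R[:2,2]*57.3,2),'F',np.round(s['ft_force'],2),'gap',round(s['finger_gap'],4))
    print('shift mm',np.round(d*1000,1),'turn',None if yaw is None else round(y-yaw,2))
E
python3 - <<'E'
from h import *;from workcell import r
go(r,[.45,-.2,.26],0);go(r,[.502,.196,.26],0)
c=r.calibration('wrist');s=r.read_state();R=Ro.from_quat(s['orientation']).as_matrix();T=c['world_from_camera']
print(R.T@(T[:3,3]-s['ee_pos']),(R.T@T[:3,:3]).round(3),c['fx'])
E
```

```text
t 0.1 pos [ 0.2594 -0.5954  0.2303] yaw 23.54 tilt [-0.05  0.09] F [ 0.61  0.26 -0.09] gap 0.0852
shift mm [ 332.7 -286.4  -29.2] turn 23.54
t 0.1 pos [ 0.2594 -0.5954  0.2303] yaw 23.54 tilt [-0.05  0.09] F [ 0.61  0.26 -0.09] gap 0.0852
shift mm [ 538.5 -628.6  -28.6] turn 23.54
[ 0.08335824 -0.00102014 -0.14271256] [[-0.    -0.945 -0.327]
 [ 1.    -0.    -0.001]
 [ 0.001 -0.327  0.945]] 319.2129207527193
```

>>> play_rows(targets=[[0.05,-0.04,-0.03,4],[0.098,-0.08,-0.03,10],[0.146,-0.12,-0.03,17],[0.194,-0.16,-0.03,23.5],[0.242,-0.2,-0.03,23.5],[0.29,-0.245,-0.03,23.5],[0.333,-0.286,-0.03,23.5],[0.371,-0.334,-0.03,23.5],[0.371,-0.334,-0.03,23.5],[0.371,-0.334,-0.03,23.5]], jaw=60)

```text
time_s: 1.35
ee_pos: [0.4658, -0.1411, 0.2606]
orientation: [1.0, 0.001, -0.001, -0.001]
ft_force: [-0.2, -0.1, -0.6]
finger_gap: 0.0511
```

```bash
python3 - <<'E'
from h import *;from workcell import r
c=r.calibration('wrist');p,d=r.capture('wrist');np.savez('c_w1.npz',p=p,d=d,**c)
cv2.imwrite('pics/w1.png',p[:,:,::-1]);go(r,[.502,.196,.26],0)
print(proj(c,[.469,-.1352,.1]))
E
```

```text
t 1.4 pos [ 0.4655 -0.1423  0.2606] yaw -0.04 tilt [-0.09  0.05] F [-0.59 -0.32 -0.06] gap 0.0511
shift mm [  36.3 -338.3    0.9] turn -0.04
(np.float64(255.97343353823706), np.float64(162.9035043694936))
```

View pics/w1.png

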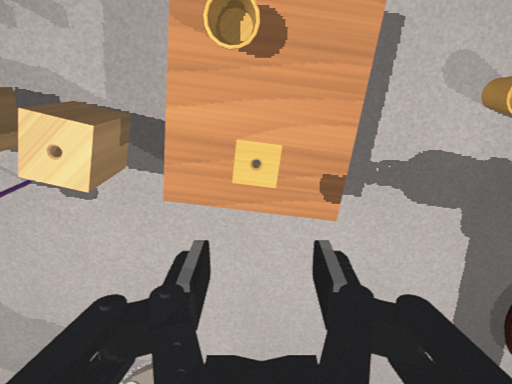

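The wrist view shows the hole in the plate at (257,163). The predicted pixel was (256,163), so my hole estimate holds. Next I'll go above the pin.

>>> play_rows(targets=[[0.0,-0.055,0,0],[0.006,-0.115,0,0],[0.012,-0.175,0,0],[0.018,-0.235,0,0],[0.024,-0.29,0,0],[0.03,-0.33,0,0],[0.036,-0.338,0,0],[0.036,-0.338,0,0],[0.036,-0.338,0,0]])

```text
time_s: 2.52
ee_pos: [0.5022, 0.1929, 0.2606]
orientation: [1.0, -0.002, -0.001, 0.0]
ft_force: [-0.2, 0.2, 0.2]
finger_gap: 0.0514
```

```bash
python3 - <<'E'
from h import *;from workcell import r
c=r.calibration('wrist');p,d=r.capture('wrist')
cv2.imwrite('pics/w2.png',p[:,:,::-1])
h=cv2.cvtColor(p,cv2.COLOR_RGB2HSV).astype(int)
R=(h[...,1]>160)&((h[...,0]<6)|(h[...,0]>174))&(h[...,2]>70)
T=c['world_from_camera'];u,v=np.meshgrid(np.arange(512),np.arange(384))
X=np.stack([(u-c['cx'])/c['fx']*d,(v-c['cy'])/c['fy']*d,d],-1)@T[:3,:3].T+T[:3,3]
for b in blobs(R,60):
    q=X[b[2]];t=q[q[:,2]>.149];print(b[0],b[1],'top',len(t),t.min(0).round(4),t.max(0).round(4),t.mean(0).round(4)) if len(t) else 0
h1=dict(np.load('c_w1.npz'));g=h1['p'][140:190,230:285].mean(2)
dk=blobs(g<70,8);print([(b[0]+[230,140],b[1],ray(h1,*(b[0]+[230,140]),.1).round(4)) for b in dk])
print(proj(c,[.502,.196,.153]));go(r,[.502,.196,.114],0)
E
```

```text
[258.6 174.4] [246, 155, 26, 39, 826] top 494 [0.4928 0.1852 0.149 ] [0.5856 0.2061 0.403 ] [0.5044 0.1954 0.1541]
[]
(np.float64(258.08906007662443), np.float64(183.31805327267887))
t 2.58 pos [0.5021 0.1932 0.2607] yaw -0.25 tilt [-0.11 -0.02] F [ 0.58 -0.56  0.12] gap 0.051
shift mm [ 1.000e-01 -2.800e+00  1.467e+02] turn -0.25
```

View pics/w2.png

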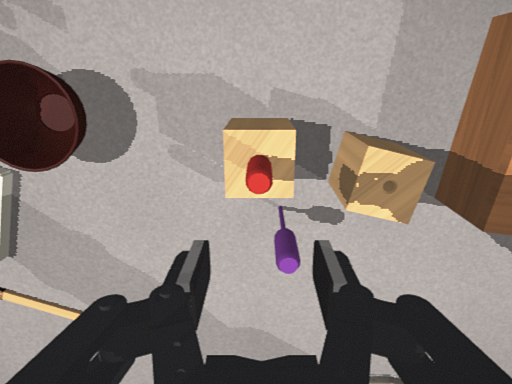

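The red pin's top is at about (259,181), so it stands at about (0.503, 0.1955), inside the open jaws. The purple pin at (288,265) is clear of the descent. I'll go down and grip.

>>> play_rows(targets=[[0.001,-0.002,0.05,0],[0.001,-0.002,0.1,0],[0.001,-0.002,0.135,0],[0.001,-0.002,0.153,0],[0.001,-0.002,0.153,0],[0.001,-0.002,0.153,0]])

```text
time_s: 3.32
ee_pos: [0.5041, 0.1955, 0.1093]
orientation: [1.0, -0.002, 0.0, -0.0]
ft_force: [0.1, -0.1, 0.2]
finger_gap: 0.0516
```

>>> play_rows(targets=[[0,0,0,0],[0,0,0,0],[0,0,0,0],[0,0,0,0],[0,0,0,0],[0,0,0,0]], jaw=0, grip_force=50)

```text
time_s: 4.08
ee_pos: [0.5053, 0.1959, 0.1108]
orientation: [1.0, -0.003, 0.002, -0.001]
ft_force: [-1.2, -1.1, 7.4]
finger_gap: 0.0227
```

```bash
python3 - <<'E'
from h import *;from workcell import r
go(r,[.503,.1955,.107],0)
E
```

```text
t 4.08 pos [0.5053 0.1959 0.1108] yaw -0.29 tilt [0.2  0.07] F [-1.18 -1.07  7.45] gap 0.0227
shift mm [-2.3  0.4  3.8] turn -0.29
```

>>> play_rows(targets=[[0,0,-0.01,0],[0,0,-0.04,0],[0,0,-0.08,0],[0,0,-0.115,0],[0,0,-0.135,0],[0,0,-0.135,0],[0,0,-0.135,0]])

```text
time_s: 4.95
ee_pos: [0.5041, 0.1954, 0.2449]
orientation: [1.0, -0.002, 0.001, -0.0]
ft_force: [-0.0, -0.7, -1.2]
finger_gap: 0.0226
```

```bash
python3 - <<'E'
from h import *;from workcell import r
go(r,[.469,-.1352,.245],0)
E
```

```text
t 4.95 pos [0.5041 0.1954 0.2449] yaw -0.28 tilt [0.12 0.03] F [-0.03 -0.73 -1.25] gap 0.0226
shift mm [-33.5 330.8  -0.4] turn -0.28
```

>>> play_rows(targets=[[-0.002,0.03,0,0],[-0.008,0.08,0,0],[-0.014,0.135,0,0],[-0.02,0.19,0,0],[-0.026,0.245,0,0],[-0.03,0.295,0,0],[-0.033,0.325,0,0],[-0.033,0.331,0,0],[-0.033,0.331,0,0],[-0.033,0.331,0,0],[-0.033,0.331,0,0]])

```text
time_s: 6.32
ee_pos: [0.4697, -0.1341, 0.2446]
orientation: [1.0, -0.001, 0.001, -0.0]
ft_force: [0.5, -0.0, -1.3]
finger_gap: 0.0227
```

```bash
python3 - <<'E'
from h import *;from workcell import r
c=r.calibration('wrist');p,d=r.capture('wrist');np.savez('c_w3.npz',p=p,d=d,**c)
go(r,[.469,-.1352,.215],0)
print('hole',proj(c,[.469,-.1352,.1]));s=r.read_state()
e=s['ee_pos'];print('tip pred',proj(c,e-[0.001,0,.101]),'shoulder',proj(c,e-[0.001,0,.016]))
cv2.imwrite('pics/w3.png',cv2.resize(p[130:330,156:356,::-1],None,fx=3,fy=3,interpolation=2))
E
```

```text
t 6.38 pos [ 0.4697 -0.1343  0.2447] yaw -0.17 tilt [0.12 0.04] F [ 0.11  0.36 -0.79] gap 0.023
shift mm [-0.7  0.9 29.7] turn -0.17
hole (np.float64(263.1535588506161), np.float64(171.84284051984213))
tip pred (np.float64(262.37414978895316), np.float64(187.3228431082439)) shoulder (np.float64(262.8330432444942), np.float64(237.0339796621841))
```

View pics/w3.png

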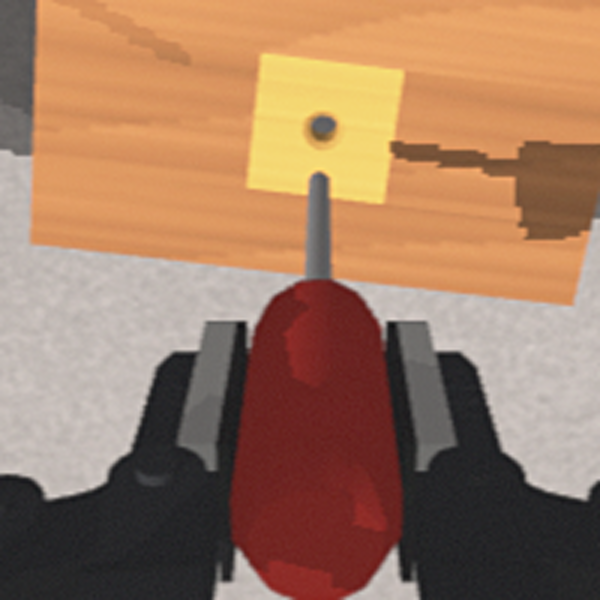

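The crop shows the hole at (321,127) and the rod's end at (319,172), which are full-image pixels (263,172.3) and (262.3,187.3). The lateral match is good. Next I'll work out the pin's fore-aft offset in the hand from the tip and shoulder rims.

```bash
python3 - <<'E'
from h import *
from scipy.optimize import least_squares
c=dict(np.load('c_w3.npz'));e=np.array([.4697,-.1343,.2447])
a=np.linspace(0,2*np.pi,72)
def top(P,rad): return min(proj(c,P+[rad*np.cos(t),rad*np.sin(t),0])[1] for t in a)
obs=[130+173/3-.3,130+279/3-.3]
f=lambda q:[top(e+[q[0],0,q[1]-.085],.003)-obs[0],top(e+[q[0],0,q[1]],.012)-obs[1]]
s=least_squares(f,[-.001,-.016],x_scale=1e-3,diff_step=1e-3);print(s.x,s.fun)
g=c['p'].astype(int)
for v in range(184,226,3): 
    print(v,g[v,255:272].sum(1).tolist())
print('hole ray',ray(c,262.8,172.1,.1),ray(c,262.8,172.1,.099))
E
```

```text
[-0.00350518 -0.01442081] [8.52651283e-14 1.70530257e-13]
184 [576, 581, 579, 577, 580, 579, 579, 581, 576, 578, 579, 577, 581, 577, 576, 577, 577]
187 [579, 578, 579, 583, 587, 551, 456, 395, 461, 557, 584, 582, 576, 576, 575, 576, 579]
190 [573, 575, 584, 553, 428, 358, 341, 292, 267, 266, 398, 556, 595, 588, 582, 584, 584]
193 [576, 577, 585, 548, 399, 357, 332, 301, 271, 274, 390, 534, 576, 574, 564, 566, 571]
196 [453, 446, 451, 435, 389, 355, 327, 299, 263, 270, 328, 440, 485, 479, 492, 522, 540]
199 [468, 464, 464, 439, 389, 357, 330, 295, 274, 269, 316, 415, 467, 461, 458, 453, 456]
202 [455, 454, 455, 433, 386, 356, 329, 291, 270, 272, 321, 414, 470, 461, 456, 460, 466]
205 [460, 458, 450, 418, 387, 359, 320, 288, 273, 274, 315, 402, 445, 442, 441, 446, 447]
208 [464, 462, 452, 424, 379, 354, 321, 289, 266, 281, 305, 404, 466, 457, 460, 456, 458]
211 [430, 434, 432, 406, 375, 346, 318, 288, 277, 275, 302, 390, 449, 445, 445, 454, 453]
214 [493, 484, 471, 411, 375, 349, 313, 292, 272, 279, 298, 406, 472, 464, 460, 454, 459]
217 [478, 485, 471, 401, 372, 341, 313, 290, 273, 278, 298, 420, 499, 490, 493, 488, 488]
220 [464, 465, 447, 398, 375, 336, 311, 286, 270, 270, 302, 385, 452, 471, 466, 463, 470]
223 [476, 376, 337, 283, 254, 220, 207, 195, 205, 205, 202, 242, 382, 499, 543, 551, 547]
hole ray [ 0.46875035 -0.13486864  0.1       ] [ 0.46845921 -0.13487257  0.099     ]
```

>>> play_rows(targets=[[0.002,0.0005,0.01,0],[0.002,0.0005,0.025,0],[0.002,0.0005,0.036,0],[0.002,0.0005,0.038,0],[0.002,0.0005,0.038,0],[0.002,0.0005,0.038,0]])

```text
time_s: 7.12
ee_pos: [0.4721, -0.1349, 0.2071]
orientation: [1.0, -0.002, 0.001, -0.0]
ft_force: [-0.4, -0.4, -0.6]
finger_gap: 0.0231
```

```bash
python3 - <<'E'
from h import *;from workcell import r
c=r.calibration('wrist');p,d=r.capture('wrist');np.savez('c_w4.npz',p=p,d=d,**c)
go(r,[.469,-.1352,.2],0);e=r.read_state()['ee_pos']
a=np.linspace(0,2*np.pi,12)
im=cv2.resize(p[140:220,216:316,::-1],None,fx=8,fy=8,interpolation=2)
def draw(P,rad,col):
    for t in np.linspace(0,2*np.pi,40):
        u,v=proj(c,np.array(P)+[rad*np.cos(t),rad*np.sin(t),0]);cv2.circle(im,(int((u-216+.5)*8),int((v-140+.5)*8)),1,col,-1)
draw(e+[-.003,0,-.1005],.003,(255,0,255)); draw([.4687,-.1349,.1],.0065,(0,255,0))
print('hole',proj(c,[.4687,-.1349,.1]));cv2.imwrite('pics/w4.png',im)
E
```

```text
t 7.17 pos [ 0.4721 -0.1349  0.2071] yaw -0.17 tilt [0.17 0.02] F [ 0.1   0.01 -0.92] gap 0.0229
shift mm [-3.1  0.3  7.1] turn -0.17
hole (np.float64(261.9491387991587), np.float64(187.76671715570257))
```

View pics/w4.png

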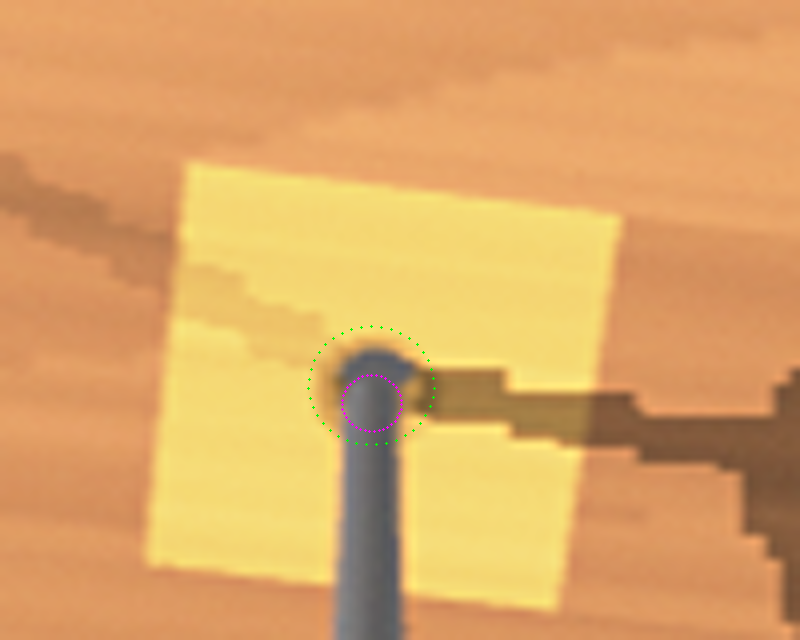

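The purple circle marks the predicted tip and fits the rod end at (372,403). The hole's dark disc is centred at about (377,387). Once the tip is lowered it will be about 0.6 mm off sideways, so I'll correct that and enter gently.

>>> play_rows(targets=[[-0.0002,0.0006,0.002,0],[-0.0002,0.0006,0.004,0],[-0.0002,0.0006,0.006,0],[-0.0002,0.0006,0.009,0],[-0.0002,0.0006,0.012,0],[-0.0002,0.0006,0.015,0],[-0.0002,0.0006,0.015,0]])

```text
time_s: 8.05
ee_pos: [0.4717, -0.1355, 0.1918]
orientation: [1.0, -0.002, 0.001, -0.0]
ft_force: [0.4, 0.7, -0.6]
finger_gap: 0.0231
```

```bash
python3 - <<'E'
from h import *;from workcell import r
go(r,[.469,-.1352,.179],0);print(r.read_state()['wrist_torque'])
E
```

```text
t 8.05 pos [ 0.4717 -0.1355  0.1918] yaw -0.17 tilt [0.13 0.04] F [ 0.43  0.69 -0.64] gap 0.0231
shift mm [-2.7 -0.3 12.8] turn -0.17
[-0.04496654 -0.00058405  0.03319208]
```

>>> play_rows(targets=[[0,0,0.003,0],[0,0,0.006,0],[0,0,0.009,0],[0,0,0.012,0],[0,0,0.015,0],[0,0,0.015,0]])

```text
time_s: 8.8
ee_pos: [0.4718, -0.1355, 0.1769]
orientation: [1.0, -0.002, 0.001, -0.0]
ft_force: [-0.2, -0.5, 1.0]
finger_gap: 0.0226
```

>>> play_rows(targets=[[0,0,0.0015,0],[0,0,0.003,0],[0,0,0.003,0],[0,0,0.003,0]])

```text
time_s: 9.3
ee_pos: [0.4719, -0.1355, 0.1744]
orientation: [1.0, -0.001, 0.001, -0.0]
ft_force: [-1.8, 0.2, 4.4]
finger_gap: 0.0228
```

Contact at about 5 N. I'll press on in small steps.

>>> play_rows(targets=[[0,0,0.001,0],[0,0,0.002,0],[0,0,0.002,0],[0,0,0.002,0]])

```text
time_s: 9.8
ee_pos: [0.472, -0.1355, 0.1731]
orientation: [1.0, -0.002, 0.001, -0.0]
ft_force: [-2.1, -0.0, 6.8]
finger_gap: 0.023
```

>>> play_rows(targets=[[0,0,0.001,0],[0,0,0.0015,0],[0,0,0.0015,0],[0,0,0.0015,0]])

```text
time_s: 10.3
ee_pos: [0.4721, -0.1355, 0.1724]
orientation: [1.0, -0.002, 0.001, -0.0]
ft_force: [-2.0, 0.4, 6.6]
finger_gap: 0.0228
```

```bash
python3 - <<'E'
from h import *;from workcell import r
go(r,[.469,-.1352,.179],0)
c=dict(np.load('c_top.npz'));p,d=r.capture('top')
diff=np.abs(p.astype(int)-c['p']).sum(2)
print('front diff',(diff[150:170,265:340]>60).sum(), 'depth change',(np.abs(d-c['d'])[150:172,265:340]>.02).sum())
E
```

```text
t 10.3 pos [ 0.4721 -0.1355  0.1724] yaw -0.18 tilt [0.16 0.01] F [-2.01  0.38  6.58] gap 0.0228
shift mm [-3.1 -0.3 -6.6] turn -0.18
front diff 0 depth change 14
```

>>> play_rows(targets=[[0,0,0.001,0],[0,0,0.002,0],[0,0,0.002,0],[0,0,0.002,0]])

```text
time_s: 10.85
ee_pos: [0.472, -0.1354, 0.171]
orientation: [1.0, -0.002, 0.001, -0.0]
ft_force: [-1.8, 0.4, 7.1]
finger_gap: 0.0226
```

```bash
cat > dr.py <<'E'
from h import *;from workcell import r
go(r,[.469,-.1352,.179],0)
c=dict(np.load('c_top.npz'));p,d=r.capture('top')
diff=np.abs(p.astype(int)-c['p']).sum(2)
print('front diff',(diff[145:170,265:340]>60).sum(), 'depth change',(np.abs(d-c['d'])[145:172,265:340]>.02).sum())
E
python3 dr.py
```

```text
t 10.85 pos [ 0.472  -0.1354  0.171 ] yaw -0.18 tilt [0.15 0.  ] F [-1.8   0.41  7.08] gap 0.0226
shift mm [-3.  -0.2 -8. ] turn -0.18
front diff 747 depth change 659
```

The drawer has sprung out. I'll draw the pin out.

>>> play_rows(targets=[[0,0,-0.006,0],[0,0,-0.02,0],[0,0,-0.04,0],[0,0,-0.06,0],[0,0,-0.074,0],[0,0,-0.074,0],[0,0,-0.074,0]])

```text
time_s: 11.78
ee_pos: [0.4713, -0.1353, 0.2443]
orientation: [1.0, -0.002, 0.001, -0.0]
ft_force: [-0.2, 0.1, -0.6]
finger_gap: 0.023
```

```bash
python3 - <<'E'
from h import *;from workcell import r
go(r,[.5048,.1956,.245],-.3)
c=r.calibration('wrist');p,d=r.capture('wrist')
e=r.read_state()['ee_pos'];im=p[130:330,156:356,::-1].copy()
im=cv2.resize(im,None,fx=3,fy=3,interpolation=2)
for P,rad in [(e+[-.003,0,-.1005],.003),(e+[-.003,0,-.0155],.012)]:
    for t in np.linspace(0,2*np.pi,60):
        u,v=proj(c,P+[rad*np.cos(t),rad*np.sin(t),0]);cv2.circle(im,(int((u-155.5)*3),int((v-129.5)*3)),1,(255,0,255),-1)
cv2.imwrite('pics/w5.png',im)
E
```

```text
t 11.78 pos [ 0.4713 -0.1353  0.2443] yaw -0.19 tilt [0.08 0.02] F [-0.19  0.05 -0.57] gap 0.023
shift mm [  32.4 -331.1   -0.5] turn 0.11
```

View pics/w5.png

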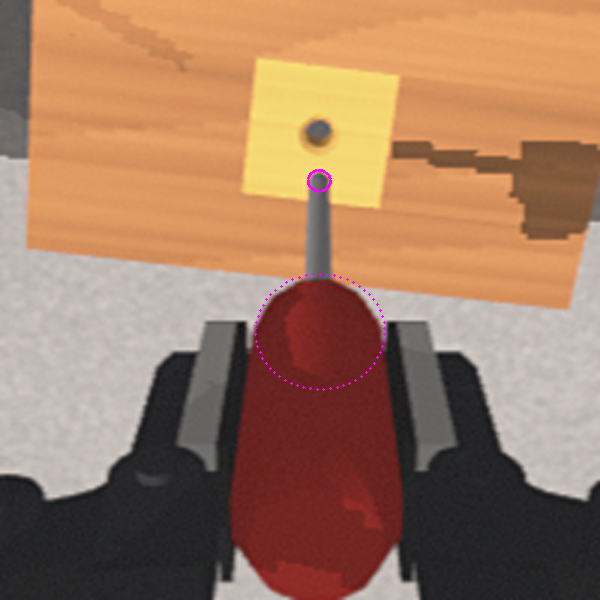

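The pin is unchanged and straight in the hand: the rod end at (319,180) matches the prediction. I'll carry it back over the stand.

>>> play_rows(targets=[[0.001,-0.03,0,0],[0.006,-0.08,0,0],[0.012,-0.135,0,0],[0.018,-0.19,0,0],[0.024,-0.245,0,0],[0.03,-0.295,0,0],[0.033,-0.325,0,0],[0.033,-0.331,0,0],[0.033,-0.331,0,0],[0.033,-0.331,0,0],[0.033,-0.331,0,0]])

```text
time_s: 13.2
ee_pos: [0.5055, 0.194, 0.2443]
orientation: [1.0, -0.003, 0.0, 0.0]
ft_force: [-0.2, 1.2, -1.2]
finger_gap: 0.0227
```

>>> play_rows(targets=[[0,0,0.01,0],[0,0,0.025,0],[0,0,0.038,0],[0,0,0.038,0],[0,0,0.038,0]])

```text
time_s: 13.82
ee_pos: [0.5056, 0.1942, 0.2063]
orientation: [1.0, -0.003, 0.001, 0.0]
ft_force: [0.4, 1.0, -0.9]
finger_gap: 0.0228
```

```bash
python3 - <<'E'
from h import *;from workcell import r
c=r.calibration('wrist');p,d=r.capture('wrist')
go(r,[.5053,.1959,.111],-.3);e=r.read_state()['ee_pos']
im=cv2.resize(p[130:280,166:366,::-1],None,fx=4,fy=4,interpolation=2)
for P,rad,col in [(e+[-.003,0,-.1005],.003,(255,0,255)),([.5029,.1963,.095],.006,(0,255,0)),([.5029,.1963,.095],.0495,(0,255,0))]:
    for t in np.linspace(0,2*np.pi,160)+.785:
        u,v=proj(c,np.array(P)+[rad*np.cos(t),rad*np.sin(t),0]);cv2.circle(im,(int((u-165.5)*4),int((v-129.5)*4)),1,col,-1)
cv2.imwrite('pics/w6.png',im)
E
```

```text
t 13.88 pos [0.5058 0.1943 0.2067] yaw -0.31 tilt [0.09 0.01] F [0.46 1.   0.38] gap 0.0229
shift mm [-0.7 -1.6 95.7] turn -0.01
```

View pics/w6.png

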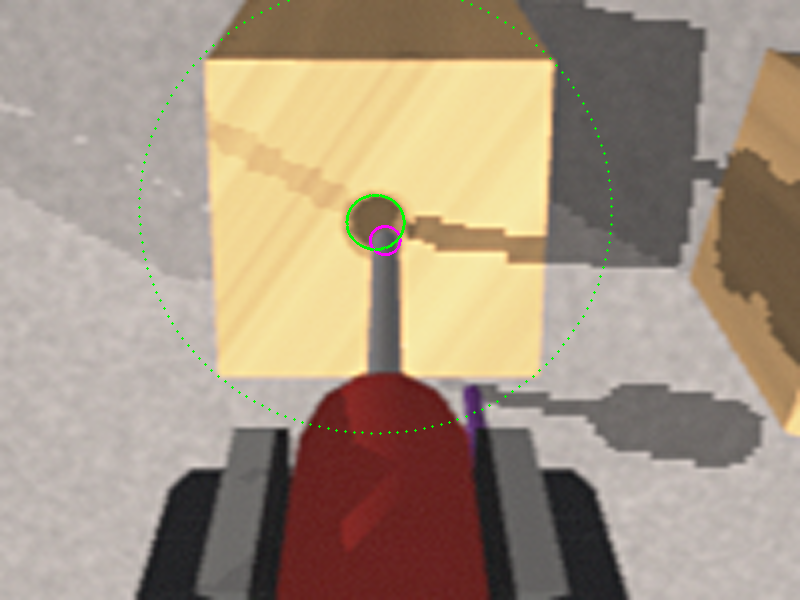

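The stand hole is at (376,222) and the tip at (385,240), so it needs about 1.7 mm more to the left. I'll correct that and lower.

>>> play_rows(targets=[[-0.0003,-0.0018,0.002,0],[-0.0003,-0.0018,0.008,0],[-0.0003,-0.0018,0.018,0],[-0.0003,-0.0018,0.033,0],[-0.0003,-0.0018,0.05,0],[-0.0003,-0.0018,0.067,0],[-0.0003,-0.0018,0.08,0],[-0.0003,-0.0018,0.087,0],[-0.0003,-0.0018,0.09,0],[-0.0003,-0.0018,0.09,0],[-0.0003,-0.0018,0.09,0]])

```text
time_s: 15.25
ee_pos: [0.5061, 0.1963, 0.1172]
orientation: [1.0, -0.003, 0.001, -0.0]
ft_force: [-0.1, -0.3, -1.2]
finger_gap: 0.0226
```

>>> play_rows(targets=[[0,0,0.001,0],[0,0,0.002,0],[0,0,0.003,0],[0,0,0.004,0],[0,0,0.004,0],[0,0,0.004,0]])

```text
time_s: 16.0
ee_pos: [0.5061, 0.1963, 0.1132]
orientation: [1.0, -0.003, 0.001, -0.0]
ft_force: [-0.1, 0.4, 0.4]
finger_gap: 0.0227
```

>>> play_rows(targets=[[0,0,0.001,0],[0,0,0.002,0],[0,0,0.003,0],[0,0,0.003,0],[0,0,0.003,0]])

```text
time_s: 16.62
ee_pos: [0.5062, 0.1963, 0.1108]
orientation: [1.0, -0.003, 0.001, -0.0]
ft_force: [-2.5, 0.3, 5.2]
finger_gap: 0.0224
```

The pin is seated: same height as at the grasp (0.1108), with contact at about 6 N. I'll release and rise.

>>> play_rows(targets=[[0,0,0,0],[0,0,0,0],[0,0,0,0],[0,0,0,0],[0,0,0,0]], jaw=60)

```text
time_s: 17.25
ee_pos: [0.5061, 0.1963, 0.1108]
orientation: [1.0, -0.003, 0.001, -0.0]
ft_force: [-0.2, 0.3, -0.2]
finger_gap: 0.0513
```

>>> play_rows(targets=[[0,0,-0.01,0],[0,0,-0.04,0],[0,0,-0.09,0],[0,0,-0.14,0],[0,0,-0.18,0],[-0.05,0.05,-0.18,0],[-0.08,0.1,-0.18,0],[-0.08,0.1,-0.18,0],[-0.08,0.1,-0.18,0]])

```text
time_s: 18.38
ee_pos: [0.4254, 0.0971, 0.2914]
orientation: [1.0, -0.003, 0.002, -0.0]
ft_force: [-0.2, -1.0, 0.6]
finger_gap: 0.0515
```

```bash
python3 - <<'E'
from h import *;from workcell import r
s=r.read_state();print(s['time_s'],s['ee_pos'],s['finger_gap'],s['ft_force'])
c=dict(np.load('c_side.npz'));p,d=r.capture('side');t,_=r.capture('top')
def red(p):
    h=cv2.cvtColor(p,cv2.COLOR_RGB2HSV).astype(int)
    R=(h[...,1]>180)&((h[...,0]<6)|(h[...,0]>174))&(h[...,2]>110);Y=(h[...,0]>18)&(h[...,0]<28)&(h[...,1]>170)&(h[...,2]>110)
    return [(b[0].tolist(),b[1]) for b in blobs(R)],[b[0].tolist() for b in blobs(Y)]
print(red(c['p']));print(red(p))
cv2.imwrite('pics/end.png',np.vstack([cv2.resize(p[110:310,190:390,::-1],(400,400)),]) if 0 else np.hstack([cv2.resize(p[110:310,190:390,::-1],(400,400),interpolation=2),cv2.resize(t[130:270,90:230,::-1],(1,400)),cv2.resize(t[120:320,150:350,::-1],(399,400),interpolation=2)]))
E
```

```text
18.375 [0.42543462 0.09709207 0.29137471] 0.051468882200223616 [-0.21767381 -1.02390547  0.56654345]
([([237.9, 246.0], [234, 237, 10, 21, 147])], [[300.3, 125.1], [296.1, 133.4], [252.8, 151.8], [250.4, 161.2], [294.6, 167.8], [66.1, 269.7], [46.8, 286.5], [31.9, 308.2], [11.4, 327.8]])
([([237.6, 246.7], [234, 237, 9, 22, 157])], [[252.5, 154.1], [297.6, 168.8], [65.7, 269.8], [46.4, 286.3], [32.4, 308.4], [10.9, 327.1]])
```

View pics/end.png

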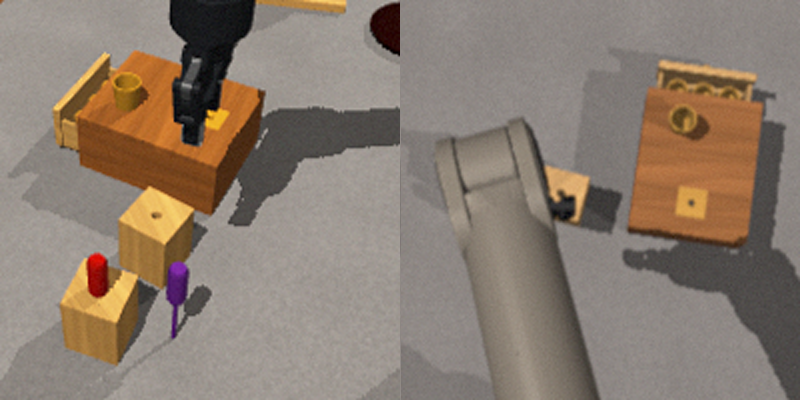

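The side view shows the red pin standing home in the left stand, with its pixel extents as at the start. The drawer is out, and cup_top and the purple pin are in place. The gripper is clear, so I'm handing in.

```bash
python3 -c "
from workcell import r
print(r.close_job())"
```

```text
the job is handed in; nothing more can be done
None
```

The spring drawer is open, and the red pin is back in the leftmost stand, lowered in and fully home. I handed the job in at about 18.5 s, against the 56 s limit.

- **Pressing the latch:** the cap was about 24 mm under the mouth. I pressed it in small steps, and the highest wrist force I read was 7.1 N (about 8 N allowing for offset), well below 20 N. I only read force at the end of each move, so brief peaks in between were not seen.
- **Drawer:** the top camera detected it springing out, and the final top and side pictures show it out.
- **Pin:** it touched down in the stand at the same gripper height as when I picked it up, with about 5 to 6 N of contact, before I opened the jaws. In the side view it then sat within a pixel of where it started.
- **Cups and bowl:** the final pictures show the cup on the cabinet still in place. The side cup was hidden by the gripper in the last side view and the bowl was not checked again. The arm did not go down near either of them.

No check failed or disagreed.

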